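# Lock a mug post into its keyhole base and pull-test it

## Robot

A 6-joint arm with a two-finger parallel gripper is mounted at the origin on the work surface. World frame = base frame: x ahead of the robot, y to its left, z up, the work surface at z = 0. Lengths are in m, angles in rad, forces in N, time in s.
With the tool pointing down it reaches from about 0.375 to 0.9 m from the base axis. Payload 3.1 kg.
Tool frame: the origin (TCP) lies at the very end of the fingers, on their centre line; the grasp point (between the pads) lies 19 mm behind it; z points along the fingers, y is the direction in which the jaws open and shut (so a half turn about z gives the same grasp; the last joint's range is limited). The gripper opens to 85 mm and grips with 20 to 120 N. Pads are 22 mm wide; open, the fingers measure 114 mm over their backs; the gripper's body (76 mm by 85 mm) begins 54 mm behind the grasp point. The pads swing forward as they close: fully open they stand 13 mm farther back than shut.
Start: joints at [1.089, 0.527, 1.433, -0, 1.181, -0.178], TCP at [0.186, 0.597, 0.231] pointing down, gripper open.
Joint ranges: [-3.08, 3.08], [-0.75, 2.2], [0.22, 2.44], [-1.43, 4.57], [0, 2.65], [-2.85, 2.85]. Speed limits (rad/s): [2.79, 2.79, 3.14, 3.14, 3.14, 3.14].

## Interface

Orientations are given as a unit quaternion [x, y, z, w].
In Python, from station import manip gives the robot as it stands.
- The arm moves only by the tool send_rows, never from a script. Its argument "motion" is a list of rows, each an object with "gripper": the finger opening in mm, from 0 to 85.4; "travel": the shift along the tool's x, y, z in mm, a list of three; "rotation": the turn, a rotation vector about the tool's x, y, z in degrees, a list of three. In form: [{"gripper": gripper, "travel": [x, y, z], "rotation": [ax, ay, az]}, ...]. A call has 1 to 12 rows; each row shifts and turns the commanded pose from where the row before left it, along the tool's axes as they then stand; what a row does not reach is not made up. A row lasts 1/12 s, in which the tool goes at most 41.7 mm and 7.16 degrees, less where a joint would pass 70% of its speed; a pose out of reach is approached as far as the arm can. A call is refused whole if a number of a shift passes 41.7 or a number of a turn 7.16, either way. A call with a gripper value outside its range is refused whole. The fingers move at their own pace and stop on an object; "newtons" is the grip in N (left out, the last holds). Time passes only in rows, so rows that do not move let the fingers close. It gives the time, the measured TCP pose, the force and the opening at its end, in the units of the state.
- manip.sense(): the state, without advancing time (a new reading comes with each control period).
- manip.snapshot(name): name is "scene" or "side" or "wrist"; returns the picture (384x512x3 uint8, red, green, blue); there is no depth.
- manip.calibration(name): a dict with "fx", "fy", "cx", "cy" (pixels), "cam_to_world" (4x4, takes a point from camera to world coordinates). Camera axes: x right, y down, z forward; pixel columns grow to the right and rows downward; lengths in m; the calibration is good to about 2 mm. A picture is of the moment at which its call begins: read the wrist's pose just before it. calibration takes no time and is no camera call; for the wrist camera it gives the pose at the moment of the call.
- manip.sign_off(): hands the job in, once; it reports no verdict.
The state is a dict: "t": time; "q": joint angles; "qd": joint speeds; "tau": joint torques, N m; "tcp_pos": TCP position; "tool_rot": TCP orientation; "force": force on the tool from outside, world axes, zero at the start; "ft_torque": the same for the moment, N m; "finger_gap": opening from 0.0 (shut) to 1.0 (fully open).
Only numpy, scipy, OpenCV 4.12 (cv2) and the standard library are available. Lean on these libraries where they do the work, as an engineer would, in place of code of your own. Each camera call takes 0.05 s, during which the arm holds its last target. There are 200 camera calls.

## Task

Fit the wooden mug post into the keyhole base on the pottery stall: lower its steel foot through the wide mouth of the slotted plate and slide it along the narrow slot to the closed end. Then prove that it holds: pull the post straight up with about 12 N (on top of its own weight) for a good second, never as much as 20 N, ease off, and leave it standing upright at the end of the slot, without forcing anything or disturbing the pottery around.

Things in the scene. Friction and masses are not known exactly. Their poses are not given: they have to be found in the camera images.
- post_grip (a point): Grip point of the loose wooden mug post (150 mm tall, 0.18 to 0.35 kg, standing on the table): on its axis, 125 mm above the foot's underside. Square, 26 x 26 mm, from 30 to 150 mm height. Two thin mug pegs stick out along +x and -x, rising from 72 mm height at the axis to 95 mm at 60 mm out; the faces to +y and -y are free: grip across y. z points up.
- post_foot (a point): Centre of the underside of the mug post's foot, axes as post_grip. The foot is a round steel disc 34 mm across and 6 mm thick; above it a round steel neck 14 mm across reaches up to the square wood at 30 mm.
- rack: Fixed keyhole base: wooden block 160 x 110 x 20 mm; above it, on four rubber mounts at its corners, a slotted steel plate 150 x 100 mm 6 mm thick. Origin on the table under the block's centre, x along the slot from mouth to closed end, z up. Block's flat top at 20 mm. The mounts' height differs each time: the plate's underside lies 30 to 38 mm high, so the foot disc has 4 to 12 mm of play under it.
- mouth (a point): Centre of the plate's wide square mouth (39 x 39 mm), 30 mm to -x of the rack's origin, 36 mm above the table (the plate's top lies 36 to 44 mm high), axes as the rack. On its +x side it opens into a slot 17 mm wide.
- slot_end (a point): Where the post's axis belongs at the closed end of the slot: 30 mm to +x of the rack's origin, 60 mm from the mouth, 36 mm above the table. The neck meets the end of the slot 1 mm beyond.
- plate (a joint): Spring lift of the slotted plate on its rubber mounts, 0 at rest whatever the mounts' height, positive upward, at most 6 mm; it gives 1 mm for each 5 N pulled up on it (12 N: 2.4 mm).
- mug: Blue mug, 80 mm across, 95 mm high, bystander; origin under its centre.
- cup_a: Stoneware cup, 76 mm across, 85 mm high, bystander; origin under its centre.
- cup_b: Stoneware cup, 76 mm across, 85 mm high, bystander; origin under its centre.
- bowl: Bowl, 130 mm across, 60 mm high, bystander; origin under its centre.
- dish: Small white dish, 72 mm across, 22 mm high, bystander; origin under its centre.
- jar: Glass jar, 60 mm across, 90 mm high, bystander; origin under its centre.
- brush: Dusting brush lying on the table, bystander; origin at its underside.
Things that resemble listed ones, but are neither listed nor needed, are in the scene too. What is shaped like the part that bears post_grip but green or yellow is not meant.

How it is judged:
By the outcome, as a careful person would: the job done as asked, in the order asked, and still so for the second after the job is handed in, with the robot touching nothing.
It also fails if it takes over 64 s, if anything falls off the work surface, if the arm or the gripper's body presses on something with over 40 N, if the wrist force passes 120 N, or if a joint passes its speed limit or range.

## Working session

There is one attempt and no reset: what is moved stays moved. The work goes in short steps, Python scripts to look and compute and a tool call to move; the robot and the scene stay as the last step left them, time stands still between calls to the robot, and variables do not carry over. Pictures are saved under pics/ and viewed, about 8 in all and at most 12, crops included, and the job is handed in when it is done.

Besides the shell and the picture viewer there is one more tool, called after ">>>" as name([rows], argument=value, ...), one row to a line, values as JSON. send_rows: Moves the arm, as the interface text tells. Its arguments: {"type":"object","properties":{"motion":{"type":"array","items":{"type":"object","properties":{"gripper":{"type":"number"},"travel":{"type":"array","items":{"type":"number"}},"rotation":{"type":"array","items":{"type":"number"}}}}},"newtons":{"type":"number"}},"required":["motion"]}

```bash
mkdir -p pics; ls; cat > h.py <<'E'
import numpy as np, cv2
from station import manip
def snap(n,f):
    im=manip.snapshot(n)[:,:,::-1].copy(); cv2.imwrite('pics/'+f+'.png',im); return im
def ray(n,u,v,c=None):
    c=c or manip.calibration(n); T=np.array(c['cam_to_world'])
    d=T[:3,:3]@np.array([(u-c['cx'])/c['fx'],(v-c['cy'])/c['fy'],1]); return T[:3,3],d
def atz(n,u,v,z,c=None):
    o,d=ray(n,u,v,c); return o+d*(z-o[2])/d[2]
def proj(n,p,c=None):
    c=c or manip.calibration(n); T=np.array(c['cam_to_world']); q=T[:3,:3].T@(np.array(p)-T[:3,3])
    return np.array([c['fx']*q[0]/q[2]+c['cx'],c['fy']*q[1]/q[2]+c['cy']])
E
python3 - <<'E'
from h import *
print(manip.sense())
a=snap('scene','a');b=snap('side','b')
for n in ('scene','side','wrist'):
    c=manip.calibration(n);print(n,c['fx'],c['cx'],c['cy'],np.round(c['cam_to_world'],3).tolist())
cv2.imwrite('pics/a2.png',cv2.resize(a,(800,600),interpolation=cv2.INTER_CUBIC))
cv2.imwrite('pics/b2.png',cv2.resize(b,(800,600),interpolation=cv2.INTER_CUBIC))
E
```

```text
pics
{'t': 0.0, 'q': array([ 1.08948510e+00,  5.28467834e-01,  1.43392567e+00, -1.62635616e-05,
        1.18138187e+00, -1.78504748e-01]), 'qd': array([-0.00011338,  0.00107319, -0.00130488,  0.00082416,  0.00086492,
       -0.00148885]), 'tau': array([-7.36849711e-05, -4.42339075e+01, -1.78027743e+01, -1.75529685e-04,
        8.21525522e-03, -1.25207117e-05]), 'tcp_pos': array([0.18601336, 0.59591865, 0.23032516]), 'tool_rot': array([ 1.50822319e-01,  9.88560285e-01, -1.03493757e-03, -3.46437237e-04]), 'force': array([-0.68615475,  0.19913944, -0.61042222]), 'ft_torque': array([0.00043097, 0.04347416, 0.02494255]), 'finger_gap': 1.0001750865485897}
scene 378.47828463110784 253.13352770876364 189.98174592340496 [[0.282, 0.607, -0.743, 1.476], [0.959, -0.173, 0.222, -0.275], [0.006, -0.775, -0.632, 0.902], [0.0, 0.0, 0.0, 1.0]]
side 398.7064352049353 251.90250121521032 190.81322661462988 [[0.94, -0.203, 0.275, 0.212], [-0.342, -0.57, 0.747, -0.847], [0.005, -0.796, -0.605, 0.795], [0.0, 0.0, 0.0, 1.0]]
wrist 325.4290127891091 257.459035268104 190.49536196759632 [[0.298, 0.916, 0.268, 0.119], [0.955, -0.285, -0.086, 0.617], [-0.002, 0.282, -0.959, 0.372], [0.0, 0.0, 0.0, 1.0]]
```

View pics/a2.png

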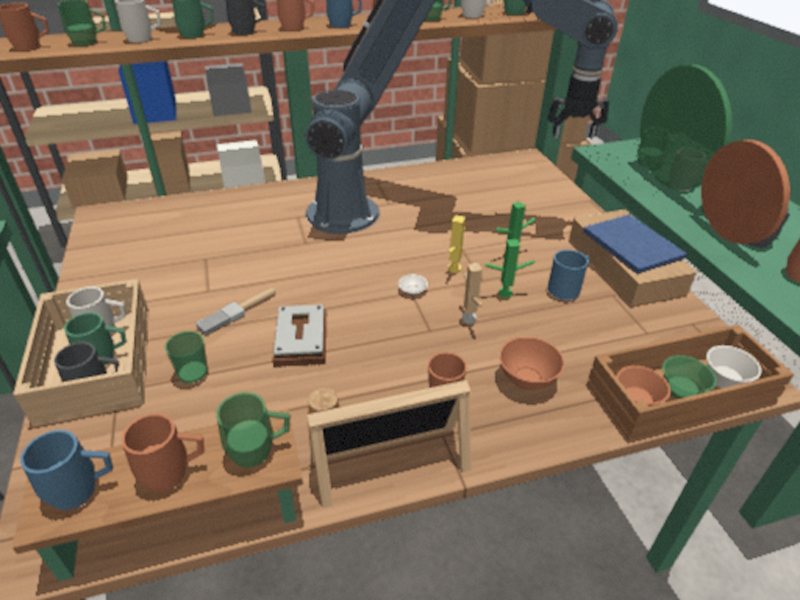

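View pics/b2.png

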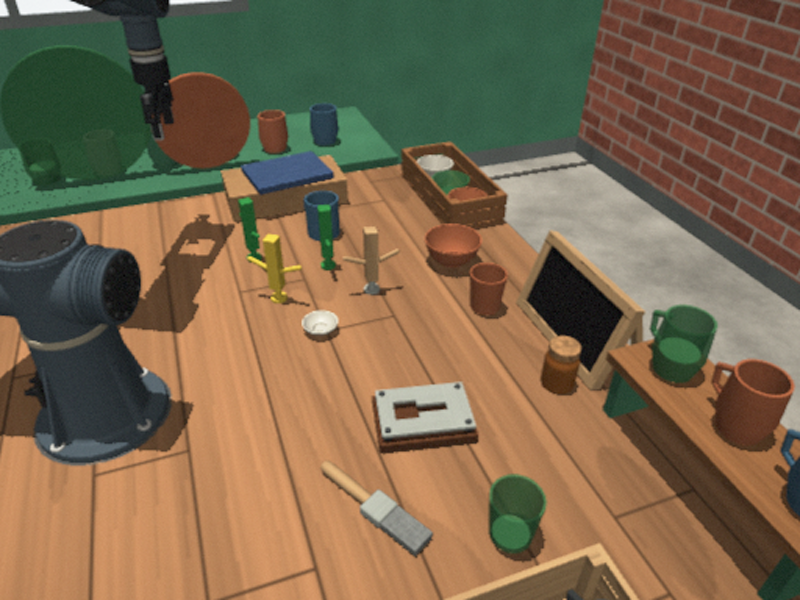

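The scene and side pictures show these candidates, in enlarged pixels as scene / side:
- plain wood post with steel foot: (472,293) / (371,260)
- yellow post: (457,245) / (275,268)
- green post: (517,230) / (250,228)
- second green post: (510,268) / (326,238)

I choose the plain wood one. The keyhole base is at (300,332) / (425,412), with its mouth toward the robot. Next I'll check with a close crop.

```bash
python3 - <<'E'
from h import *
a=cv2.imread('pics/a.png');b=cv2.imread('pics/b.png')
f=lambda im,x,y:cv2.resize(im[y:y+75,x:x+100],(400,300),interpolation=cv2.INTER_CUBIC)
# offsets printed: scene post, side post, scene rack, side rack
cv2.imwrite('pics/c.png',np.vstack([np.hstack([f(a,255,150),f(b,190,130)]),np.hstack([f(a,145,175),f(b,225,225)])]))
E
```

```text
(no output)
```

View pics/c.png

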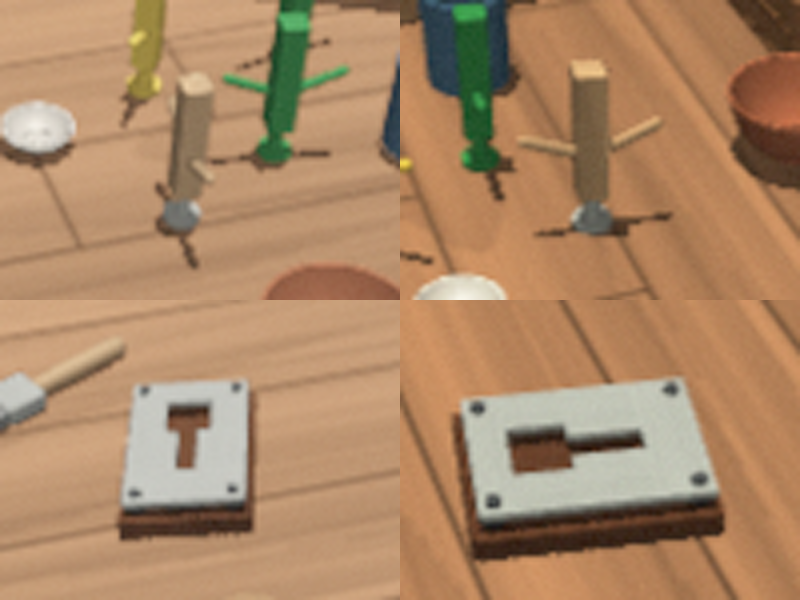

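The crop shows plain wood with a grey steel foot and two pegs, so the choice is confirmed. The rack's mouth faces the robot and its slot runs away from it. Next I'll triangulate.

```bash
cat >> h.py <<'E'
def tri(obs):
    A=np.zeros((3,3));y=np.zeros(3);L=[]
    for n,u,v,*c in obs:
        o,d=ray(n,u,v,*c);d=d/np.linalg.norm(d);P=np.eye(3)-np.outer(d,d);A+=P;y+=P@o;L.append((P,o))
    p=np.linalg.solve(A,y);return p,[np.linalg.norm(P@(p-o)) for P,o in L]
E
python3 - <<'E'
from h import *
S=lambda x,y,ox,oy:((x+.5)/4-.5+ox,(y+.5)/4-.5+oy)
def show(k,s,d): p,e=tri([('scene',*s),('side',*d)]);print(k,np.round(p*1000,1),np.round(np.array(e)*1000,1));return p
show('top',S(196,80,255,150),S(190,67,190,130))
for s,d in [((182,215),(192,217))]: show('foot~z3',S(*s,255,150),S(*d,190,130))
c=[show('c',S(*s,145,175),S(*d,225,225)) for s,d in zip([(134,83),(249,80),(249,205),(123,206)],[(78,220),(62,99),(284,79),(318,192)])]
c=[show('c',S(*s,145,175),S(*d,225,225)) for s,d in zip([(134,83),(249,80),(249,205),(123,206)],[(62,99),(62,99),(284,79),(318,192)][:0]or[(78,220),(62,99),(284,79),(318,192)])][:0] or c
c=np.array(c);print('ctr',c.mean(0)*1000, 'sides',[np.linalg.norm(c[i]-c[i-1])*1000 for i in range(4)])
for i,j in((0,3),(1,2)):
  v=c[j]-c[i];print('yaw',np.degrees(np.arctan2(v[1],v[0])))
show('mouthTL',S(167,104,145,175),S(113,172,225,225));show('mouthTR',S(211,103,145,175),S(107,130,225,225))
E
```

```text
top [539.  180.6 152.8] [1.8 1.8]
foot~z3 [539.5 182.1   4.4] [0.1 0.1]
c [ 416.1 -237.    37.1] [2.2 2.2]
c [ 439.7 -137.8   37.2] [1.6 1.6]
c [ 588.3 -166.4   31.4] [0.7 0.7]
c [ 564.7 -265.6   34.4] [1.2 1.2]
c [ 416.1 -237.    37.1] [2.2 2.2]
c [ 439.7 -137.8   37.2] [1.6 1.6]
c [ 588.3 -166.4   31.4] [0.7 0.7]
c [ 564.7 -265.6   34.4] [1.2 1.2]
ctr [ 502.23553212 -201.71890384   35.01238228] sides [np.float64(151.36024451745496), np.float64(101.9731012699826), np.float64(151.4351481047354), np.float64(101.91986223009272)]
yaw -10.8620783443031
yaw -10.898823182103943
mouthTL [ 450.  -211.2   37.1] [0.4 0.4]
mouthTR [ 458.8 -174.5   36. ] [0.3 0.3]
```

```bash
python3 - <<'E'
from h import *
S=lambda x,y,ox,oy:((x+.5)/4-.5+ox,(y+.5)/4-.5+oy)
c=[atz('side',*S(*p,190,130),.095) for p in((122,140),(258,121))];print(np.round(c,3),np.degrees(np.arctan2(*(c[1]-c[0])[[1,0]])))
B=lambda x,y:(x*.64,y*.64)
for k,n,p,z in [('greenN','scene',(508,295),.003),('greenN','side',(327,267),.003),('greenF','side',(254,255),.003),('yel','scene',(455,269),.003),('yel','side',(278,298),.003),('greenNtop','side',(325,207),.15),('greenFtop','scene',(517,206),.15),('mug','scene',(570,257),.095),('dish','scene',(412,285),.02),('cupA','scene',(447,362),.085),('bowl','scene',(531,355),.06),('jar','side',(563,348),.09),('cupg','scene',(187,343),.085),('brush','scene',(235,312),.01)]:
    print(k,n,np.round(atz(n,*B(*p),z),3))
s=manip.sense();from scipy.spatial.transform import Rotation as R
r=R.from_quat(s['tool_rot']).as_matrix();print(np.round(r,3))
E
```

```text
[[0.482 0.181 0.095]
 [0.594 0.171 0.095]] -5.192939732767554
greenN scene [0.486 0.305 0.003]
greenN side [0.471 0.291 0.003]
greenF side [0.325 0.395 0.003]
yel scene [0.351 0.219 0.003]
yel side [0.344 0.214 0.003]
greenNtop side [0.478 0.299 0.15 ]
greenFtop scene [0.33  0.381 0.15 ]
mug scene [0.496 0.448 0.095]
dish scene [0.405 0.087 0.02 ]
cupA scene [0.733 0.052 0.085]
bowl scene [0.738 0.232 0.06 ]
jar side [ 0.755 -0.204  0.09 ]
cupg scene [ 0.54  -0.428  0.085]
brush scene [ 0.378 -0.333  0.01 ]
[[-0.954  0.298 -0.001]
 [ 0.298  0.954 -0.002]
 [ 0.    -0.002 -1.   ]]
```

>>> send_rows([
  {"gripper": 85, "travel": [0, 0, 0], "rotation": [0, 0, -6.05]},
  {"gripper": 85, "travel": [0, 0, 0], "rotation": [0, 0, -6.05]},
  {"gripper": 85, "travel": [-24.3, -23.8, -2], "rotation": [0, 0, 0]},
  {"gripper": 85, "travel": [-24.3, -23.8, -2], "rotation": [0, 0, 0]},
  {"gripper": 85, "travel": [-24.3, -23.8, -2], "rotation": [0, 0, 0]},
  {"gripper": 85, "travel": [-24.3, -23.8, -2], "rotation": [0, 0, 0]},
  {"gripper": 85, "travel": [-24.3, -23.8, -2], "rotation": [0, 0, 0]},
  {"gripper": 85, "travel": [-24.3, -23.8, -2], "rotation": [0, 0, 0]},
  {"gripper": 85, "travel": [-24.3, -23.8, -2], "rotation": [0, 0, 0]},
  {"gripper": 85, "travel": [-24.3, -23.8, -2], "rotation": [0, 0, 0]},
])

```text
t: 0.93
tcp_pos: [0.363, 0.3876, 0.2471]
tool_rot: [0.046, 0.999, -0.0, -0.0]
force: [0.4, -0.4, 0.2]
finger_gap: 0.996
```

>>> send_rows([
  {"gripper": 85, "travel": [-24.3, -23.8, -2], "rotation": [0, 0, 0]},
  {"gripper": 85, "travel": [-24.3, -23.8, -2], "rotation": [0, 0, 0]},
  {"gripper": 85, "travel": [-24.3, -23.8, -2], "rotation": [0, 0, 0]},
  {"gripper": 85, "travel": [-24.3, -23.8, -2], "rotation": [0, 0, 0]},
  {"gripper": 85, "travel": [-24.3, -23.8, -2], "rotation": [0, 0, 0]},
  {"gripper": 85, "travel": [-24.3, -23.8, -2], "rotation": [0, 0, 0]},
  {"gripper": 85, "travel": [-24.3, -23.8, -2], "rotation": [0, 0, 0]},
  {"gripper": 85, "travel": [-24.3, -23.8, -2], "rotation": [0, 0, 0]},
  {"gripper": 85, "travel": [0, 0, 0], "rotation": [0, 0, 0]},
  {"gripper": 85, "travel": [0, 0, 0], "rotation": [0, 0, 0]},
])

```text
t: 1.77
tcp_pos: [0.5396, 0.1802, 0.2628]
tool_rot: [0.048, 0.999, 0.0, -0.0]
force: [-0.3, 0.3, -0.3]
finger_gap: 0.996
```

```bash
python3 - <<'E'
from h import *
import pickle
from scipy.spatial.transform import Rotation as R
s=manip.sense();print(s['tcp_pos'],np.round(R.from_quat(s['tool_rot']).as_matrix(),3).tolist(),s['force'])
c=manip.calibration('wrist');im=snap('wrist','w1');pickle.dump(c,open('w1.pkl','wb'))
cv2.imwrite('pics/w1b.png',cv2.resize(im,(768,576),interpolation=cv2.INTER_CUBIC))
for p in ([.539,.181,.15],[.5395,.182,.0]): print(proj('wrist',p,c)*1.5)
E
```

```text
[0.53957754 0.18021656 0.26284157] [[-0.995, 0.095, -0.001], [0.095, 0.995, 0.0], [0.001, 0.0, -1.0]] [-0.33241505  0.26452039 -0.26030047]
[388.07842383 277.41666574]
[388.63191953 230.33554792]
```

View pics/w1b.png

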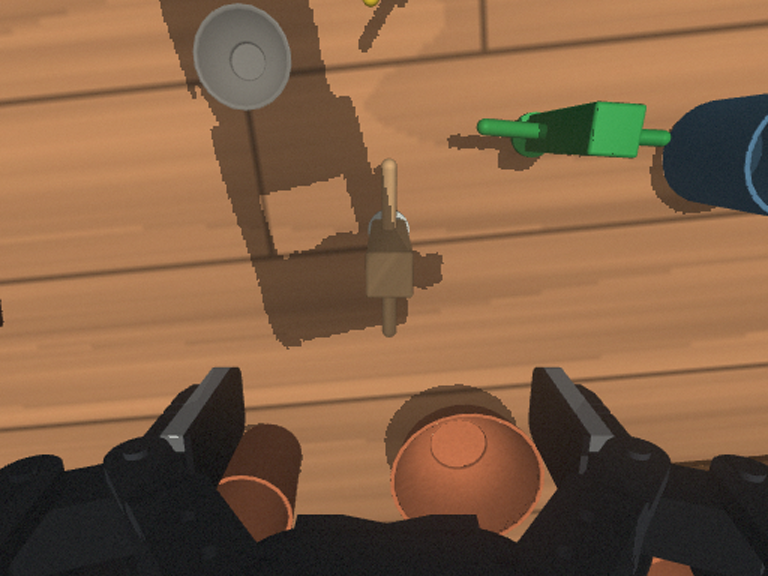

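The wrist view shows the post top centred at about (390,274), with its pegs vertical in the image and so aligned with the jaws. Only the dish, a green post and the bowl lie near.

```bash
python3 - <<'E'
from h import *
import pickle
c=pickle.load(open('w1.pkl','rb'))
W=lambda x,y:((x+.5)/1.5-.5,(y+.5)/1.5-.5)
for p in((368,252),(412,252),(412,297),(367,297),(390,274.5)):print(np.round(atz('wrist',*W(*p),.15,c)*1000,1))
for p in((389,165),(390,332)):print('peg',np.round(atz('wrist',*W(*p),.095,c)*1000,1))
E
```

```text
[523.8 171.5 150. ]
[526.1 194.9 150. ]
[551.2 192.9 150. ]
[548.8 168.3 150. ]
[537.3 182.1 150. ]
peg [482.4 187.   95. ]
peg [592.3 177.3  95. ]
```

>>> send_rows([
  {"gripper": 85, "travel": [2.3, 1.6, 19.6], "rotation": [0, 0, 0.4]},
  {"gripper": 85, "travel": [0, 0, 19.6], "rotation": [0, 0, 0]},
  {"gripper": 85, "travel": [0, 0, 19.6], "rotation": [0, 0, 0]},
  {"gripper": 85, "travel": [0, 0, 19.6], "rotation": [0, 0, 0]},
  {"gripper": 85, "travel": [0, 0, 19.6], "rotation": [0, 0, 0]},
  {"gripper": 85, "travel": [0, 0, 19.6], "rotation": [0, 0, 0]},
  {"gripper": 85, "travel": [0, 0, 19.6], "rotation": [0, 0, 0]},
  {"gripper": 85, "travel": [0, 0, 19.6], "rotation": [0, 0, 0]},
  {"gripper": 85, "travel": [0, 0, 0], "rotation": [0, 0, 0]},
  {"gripper": 85, "travel": [0, 0, 0], "rotation": [0, 0, 0]},
])

```text
t: 2.65
tcp_pos: [0.5346, 0.1846, 0.1057]
tool_rot: [0.048, 0.999, -0.0, -0.002]
force: [-0.1, -0.1, 0.7]
finger_gap: 0.993
```

>>> send_rows([
  {"gripper": 50, "travel": [0, 0, 0], "rotation": [0, 0, 0]},
  {"gripper": 40, "travel": [0, 0, 0], "rotation": [0, 0, 0]},
  {"gripper": 34, "travel": [0, 0, 0], "rotation": [0, 0, 0]},
  {"gripper": 30, "travel": [0, 0, 0], "rotation": [0, 0, 0]},
  {"gripper": 26, "travel": [0, 0, 0], "rotation": [0, 0, 0]},
  {"gripper": 22, "travel": [0, 0, 0], "rotation": [0, 0, 0]},
  {"gripper": 10, "travel": [0, 0, 0], "rotation": [0, 0, 0]},
  {"gripper": 0, "travel": [0, 0, 0], "rotation": [0, 0, 0]},
  {"gripper": 0, "travel": [0, 0, 0], "rotation": [0, 0, 0]},
  {"gripper": 0, "travel": [0, 0, 0], "rotation": [0, 0, 0]},
  {"gripper": 0, "travel": [0, 0, 0], "rotation": [0, 0, 0]},
  {"gripper": 0, "travel": [0, 0, 0], "rotation": [0, 0, 0]},
], newtons=70)

```text
t: 3.65
tcp_pos: [0.537, 0.1833, 0.1074]
tool_rot: [0.049, 0.999, -0.0, 0.001]
force: [-0.9, -1.3, 6.6]
finger_gap: 0.291
```

>>> send_rows([
  {"gripper": 0, "travel": [0, 0, -2], "rotation": [0, 0, 0]},
  {"gripper": 0, "travel": [0, 0, -5], "rotation": [0, 0, 0]},
  {"gripper": 0, "travel": [0, 0, -10], "rotation": [0, 0, 0]},
  {"gripper": 0, "travel": [0, 0, -15], "rotation": [0, 0, 0]},
  {"gripper": 0, "travel": [0, 0, -15], "rotation": [0, 0, 0]},
  {"gripper": 0, "travel": [0, 0, -15], "rotation": [0, 0, 0]},
  {"gripper": 0, "travel": [0, 0, -15], "rotation": [0, 0, 0]},
  {"gripper": 0, "travel": [0, 0, -8], "rotation": [0, 0, 0]},
  {"gripper": 0, "travel": [0, 0, 0], "rotation": [0, 0, 0]},
  {"gripper": 0, "travel": [0, 0, 0], "rotation": [0, 0, 0]},
  {"gripper": 0, "travel": [0, 0, 0], "rotation": [0, 0, 0]},
])

```text
t: 4.57
tcp_pos: [0.5358, 0.1835, 0.1908]
tool_rot: [0.049, 0.999, -0.0, -0.001]
force: [-0.4, -0.3, -1.9]
finger_gap: 0.296
```

```bash
python3 - <<'E'
from h import *
from scipy.spatial.transform import Rotation as R
s=manip.sense();print(s['tcp_pos'],np.round(R.from_quat(s['tool_rot']).as_matrix(),4).tolist(),s['force'],s['ft_torque'])
E
```

```text
[0.53577227 0.18352469 0.19078135] [[-0.9951, 0.0984, -0.0017], [0.0984, 0.9951, -0.0001], [0.0017, -0.0003, -1.0]] [-0.41187435 -0.32953864 -1.86316298] [0.02706939 0.01928934 0.00527674]
```

>>> send_rows([
  {"gripper": 0, "travel": [0, 0, 0], "rotation": [0, 0, 2.9]},
  {"gripper": 0, "travel": [0, 0, 0], "rotation": [0, 0, 2.9]},
  {"gripper": 0, "travel": [0.1, -10, 0], "rotation": [0, 0, 0]},
  {"gripper": 0, "travel": [0.1, -20, 0], "rotation": [0, 0, 0]},
  {"gripper": 0, "travel": [0.1, -25, 0], "rotation": [0, 0, 0]},
  {"gripper": 0, "travel": [0.1, -25, 0], "rotation": [0, 0, 0]},
  {"gripper": 0, "travel": [0.1, -25, 0], "rotation": [0, 0, 0]},
  {"gripper": 0, "travel": [0.1, -25, 0], "rotation": [0, 0, 0]},
  {"gripper": 0, "travel": [0.1, -25, 0], "rotation": [0, 0, 0]},
  {"gripper": 0, "travel": [0.1, -25, 0], "rotation": [0, 0, 0]},
])

```text
t: 5.4
tcp_pos: [0.4987, 0.0058, 0.1908]
tool_rot: [0.099, 0.995, -0.0, -0.001]
force: [0.4, -0.1, -2.3]
finger_gap: 0.296
```

>>> send_rows([
  {"gripper": 0, "travel": [0.1, -25, 0], "rotation": [0, 0, 0]},
  {"gripper": 0, "travel": [0.1, -25, 0], "rotation": [0, 0, 0]},
  {"gripper": 0, "travel": [0.1, -25, 0], "rotation": [0, 0, 0]},
  {"gripper": 0, "travel": [0.1, -25, 0], "rotation": [0, 0, 0]},
  {"gripper": 0, "travel": [0.1, -20, 0], "rotation": [0, 0, 0]},
  {"gripper": 0, "travel": [0, -10, 0], "rotation": [0, 0, 0]},
  {"gripper": 0, "travel": [0, 0, 0], "rotation": [0, 0, 0]},
  {"gripper": 0, "travel": [0, 0, 0], "rotation": [0, 0, 0]},
  {"gripper": 0, "travel": [0, 0, 0], "rotation": [0, 0, 0]},
])

```text
t: 6.15
tcp_pos: [0.4734, -0.119, 0.1912]
tool_rot: [0.099, 0.995, 0.0, -0.0]
force: [-0.2, 0.5, -1.6]
finger_gap: 0.299
```

```bash
python3 - <<'E'
from h import *
import pickle
from scipy.spatial.transform import Rotation as R
s=manip.sense();print(s['tcp_pos'],np.round(R.from_quat(s['tool_rot']).as_matrix(),4).tolist(),s['force'])
c=manip.calibration('wrist');im=snap('wrist','w2');pickle.dump(c,open('w2.pkl','wb'))
cv2.imwrite('pics/w2b.png',cv2.resize(im,(768,576),interpolation=cv2.INTER_CUBIC))
E
```

```text
[ 0.47336348 -0.11903936  0.19122793] [[-0.9802, 0.1979, -0.0009], [0.1979, 0.9802, 0.001], [0.0011, 0.0008, -1.0]] [-0.16072782  0.48053787 -1.61657455]
```

View pics/w2b.png

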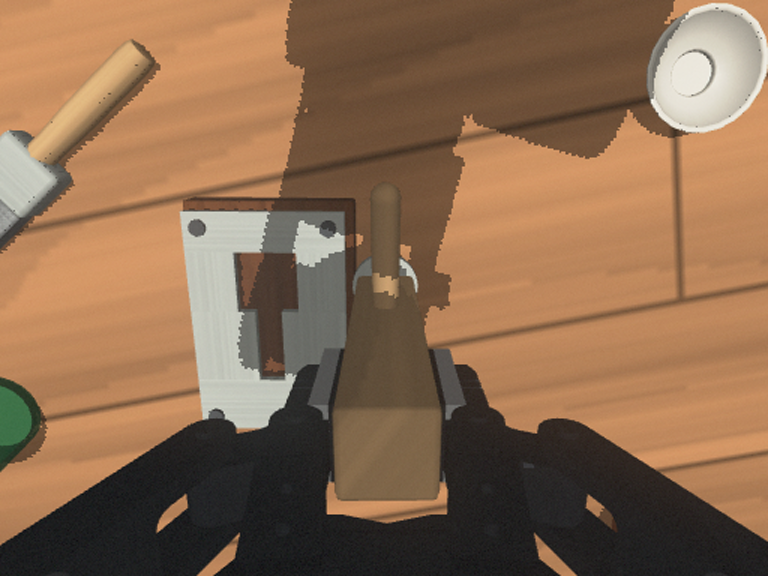

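The wrist view shows the mouth at about (235–297, 253–310), the slot going down to (273,378), and the foot at (386,275). I'll enlarge it.

```bash
python3 - <<'E'
from h import *
im=cv2.imread('pics/w2.png')[130:260,115:290]
cv2.imwrite('pics/w2c.png',cv2.resize(im,None,fx=4.5,fy=4.5,interpolation=cv2.INTER_CUBIC))
E
```

```text
(no output)
```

View pics/w2c.png

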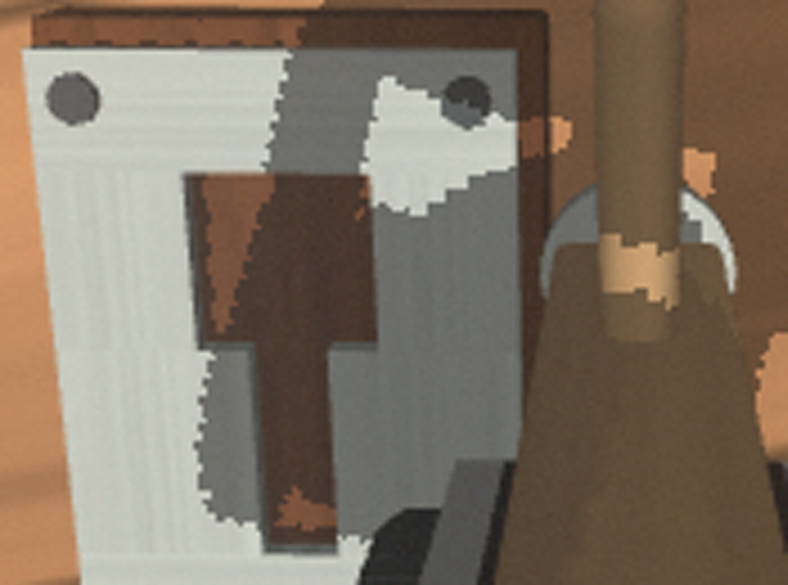

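```bash
cat > fit.py <<'E'
from h import *
import pickle
from scipy.optimize import least_squares
c=pickle.load(open('w2.pkl','rb'))
px=lambda p:np.array([(p[0]+.5)/4.5-.5+115,(p[1]+.5)/4.5-.5+130])
M={(-75,-50):(24,50),(-75,50):(517,49),(-49.5,-19.5):(184,174),(-49.5,19.5):(370,174),(-10.5,19.5):(377,348),(-10.5,-19.5):(198,348),(-10.5,-8.5):(249,348),(-10.5,8.5):(329,348),(38,-8.5):(264,553),(38,8.5):(339,553)}
def w(v,m):
    x,y,a,h=v;a=np.radians(a);return np.array([x+m[0]*np.cos(a)-m[1]*np.sin(a),y+m[0]*np.sin(a)+m[1]*np.cos(a),h])/1000
f=lambda v:np.concatenate([proj('wrist',w(v,m),c)-px(p) for m,p in M.items()])
r=least_squares(f,[502,-202,-11,40]);print('rack x y yaw ztop',r.x.round(2));print(r.fun.reshape(-1,2).round(2).tolist())
for h in(36,40,44):
    q=least_squares(lambda v:f([*v,h]),[502,-202,-11]);print(h,q.x.round(2),q.cost)
print('mouth',w(r.x,(-30,0)),'end',w(r.x,(30,0)))
T=np.array([.47336,-.11904])
for z in(.083,.089):
  for k in(-1,1):
    p=[T[0]+.1979*.017*k,T[1]+.98*.017*k,z];print('foot pred',(proj('wrist',p,c)-[115,130]+.5)*4.5-.5)
  p=[T[0]-.98*.017,T[1]+.198*.017,z];print('near pred',(proj('wrist',p,c)-[115,130]+.5)*4.5-.5)
E
python3 fit.py
```

```text
rack x y yaw ztop [ 501.74 -202.94  -11.74   33.93]
[[-0.13, -0.37], [-0.55, 0.49], [-0.09, -0.49], [0.14, -0.26], [0.44, 0.33], [0.1, 0.12], [0.08, 0.18], [-0.2, 0.27], [0.08, -0.18], [0.18, -0.09]]
36 [ 501.25 -202.31  -11.75] 1.3464908930480022
40 [ 500.3  -201.09  -11.76] 5.697270835026606
44 [ 499.36 -199.87  -11.78] 14.674146244326936
mouth [ 0.47236331 -0.19683791  0.03393183] end [ 0.53110881 -0.2090431   0.03393183]
foot pred [547.58837318 259.63626041]
foot pred [739.08292741 259.64630121]
near pred [643.39210031 165.76210565]
foot pred [545.46320581 269.02567658]
foot pred [741.29561952 269.0347132 ]
near pred [643.43814893 173.16347654]
```

>>> send_rows([
  {"gripper": 0, "travel": [-2.4, -10, 0], "rotation": [0, 0, 0.3]},
  {"gripper": 0, "travel": [-2.5, -15, 0], "rotation": [0, 0, 0]},
  {"gripper": 0, "travel": [-2.5, -18, 0], "rotation": [0, 0, 0]},
  {"gripper": 0, "travel": [-2.5, -18, 0], "rotation": [0, 0, 0]},
  {"gripper": 0, "travel": [-2.5, -14.3, 0], "rotation": [0, 0, 0]},
  {"gripper": 0, "travel": [0, 0, 8], "rotation": [0, 0, 0]},
  {"gripper": 0, "travel": [0, 0, 8], "rotation": [0, 0, 0]},
  {"gripper": 0, "travel": [0, 0, 8], "rotation": [0, 0, 0]},
  {"gripper": 0, "travel": [0, 0, 8], "rotation": [0, 0, 0]},
  {"gripper": 0, "travel": [0, 0, 0], "rotation": [0, 0, 0]},
  {"gripper": 0, "travel": [0, 0, 0], "rotation": [0, 0, 0]},
  {"gripper": 0, "travel": [0, 0, 0], "rotation": [0, 0, 0]},
])

```text
t: 7.2
tcp_pos: [0.4707, -0.1958, 0.1594]
tool_rot: [0.102, 0.995, 0.0, -0.0]
force: [0.4, 0.0, -2.6]
finger_gap: 0.296
```

```bash
python3 - <<'E'
from h import *
import pickle
from scipy.spatial.transform import Rotation as R
s=manip.sense();print(s['tcp_pos'],np.round(R.from_quat(s['tool_rot']).as_matrix(),4).tolist(),s['force'])
c=manip.calibration('wrist');im=snap('wrist','w3');pickle.dump(c,open('w3.pkl','wb'))
b=snap('side','b3');a=snap('scene','a3')
w=cv2.resize(im[110:270,170:350],None,fx=2.2*1.02,fy=2.2*1.02,interpolation=cv2.INTER_CUBIC)
print(proj('wrist',[.4721,-.1964,.036],c),proj('side',[.4721,-.1964,.036]),proj('scene',[.4721,-.1964,.036]))
w=cv2.resize(im[120:260,165:345],(450,350),interpolation=cv2.INTER_CUBIC)
d=cv2.resize(b[195:300,225:325],(333,350),interpolation=cv2.INTER_CUBIC)
e=cv2.resize(a[165:240,145:245],(333,250),interpolation=cv2.INTER_CUBIC)
o=np.zeros((600,783,3),np.uint8);o[:350,:450]=w;o[:350,450:]=d;o[350:,450:]=e
cv2.imwrite('pics/m3.png',o)
E
```

```text
[ 0.47069237 -0.19576035  0.15939129] [[-0.9792, 0.2029, -0.0002], [0.2029, 0.9792, 0.0002], [0.0002, 0.0002, -1.0]] [ 0.44476794  0.01720718 -2.6433921 ]
[257.25740625 184.04264867] [259.12042537 261.69072437] [191.7053775  204.00491062]
```

View pics/m3.png

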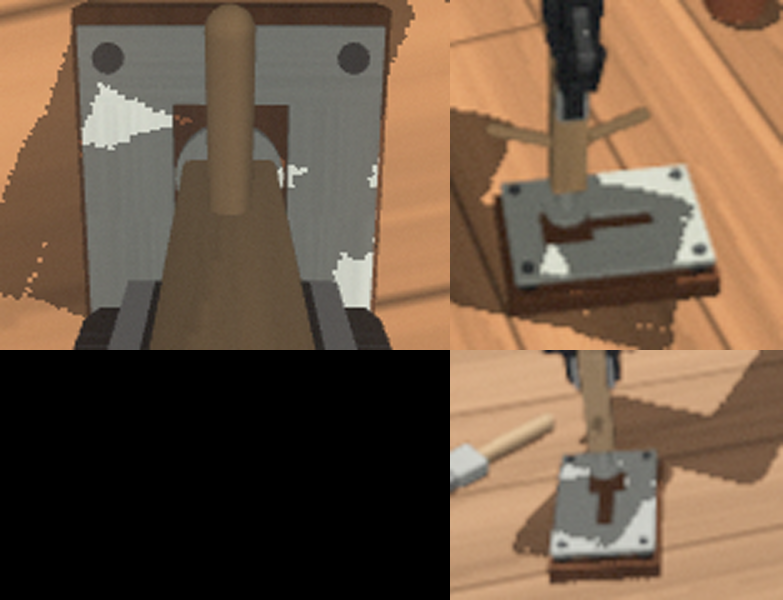

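```bash
python3 - <<'E'
from h import *
import pickle
c=pickle.load(open('w3.pkl','rb'));px=lambda x,y:((x+.5)/2.5-.5+165,(y+.5)/2.5-.5+120)
a=np.radians(-11.75);X=np.array([np.cos(a),np.sin(a)]);Y=np.array([-X[1],X[0]]);T=np.array([.47069,-.19576])
def rel(p,z): q=(atz('wrist',*px(*p),z,c)[:2]-T)*1000;return np.round([q@X,q@Y],2)
for h in(.034,.036,.040):print(h,'mouth near edge',rel((231,105),h),'L',rel((173,150),h),'R',rel((289,150),h))
z=.0594-.0074+.006
print('foot near',rel((231,122),z),'L',rel((176,180),z),'R',rel((285,180),z))
for t in np.radians([0,50,90,130,180]):
    # predicted foot ellipse with offset 1.7
    q=T+X*(.0017-.017*np.sin(t))+Y*.017*np.cos(t);print((proj('wrist',[*q,z],c)-[165,120]+.5)*2.5-.5)
E
```

```text
0.034 mouth near edge [-17.26  -0.49] L [ -1.74 -20.14] R [-1.78 19.19]
0.036 mouth near edge [-17.66  -0.49] L [ -2.26 -20.  ] R [-2.29 19.05]
0.04 mouth near edge [-18.46  -0.48] L [ -3.29 -19.7 ] R [-3.33 18.75]
foot near [-16.78  -0.47] L [  1.72 -17.62] R [ 1.69 16.39]
[286.94181037 180.01910991]
[268.04331606 139.4133275 ]
[232.52308925 126.74678463]
[196.97035108 139.35041854]
[177.97049936 179.92555886]
```

>>> send_rows([
  {"gripper": 0, "travel": [-0.8, 0, 0], "rotation": [0, 0, 0]},
  {"gripper": 0, "travel": [0, 0, 4], "rotation": [0, 0, 0]},
  {"gripper": 0, "travel": [0, 0, 4], "rotation": [0, 0, 0]},
  {"gripper": 0, "travel": [0, 0, 4], "rotation": [0, 0, 0]},
  {"gripper": 0, "travel": [0, 0, 3], "rotation": [0, 0, 0]},
  {"gripper": 0, "travel": [0, 0, 3], "rotation": [0, 0, 0]},
  {"gripper": 0, "travel": [0, 0, 0], "rotation": [0, 0, 0]},
  {"gripper": 0, "travel": [0, 0, 0], "rotation": [0, 0, 0]},
])

```text
t: 8.02
tcp_pos: [0.4712, -0.1963, 0.1412]
tool_rot: [0.102, 0.995, 0.0, -0.0]
force: [0.9, -0.4, -1.5]
finger_gap: 0.296
```

>>> send_rows([
  {"gripper": 0, "travel": [0, 0, 2], "rotation": [0, 0, 0]},
  {"gripper": 0, "travel": [0, 0, 2], "rotation": [0, 0, 0]},
  {"gripper": 0, "travel": [0, 0, 2], "rotation": [0, 0, 0]},
  {"gripper": 0, "travel": [0, 0, 0], "rotation": [0, 0, 0]},
  {"gripper": 0, "travel": [0, 0, 0], "rotation": [0, 0, 0]},
])

```text
t: 8.43
tcp_pos: [0.4713, -0.1963, 0.1354]
tool_rot: [0.102, 0.995, 0.0, -0.0]
force: [-1.0, 0.3, -2.6]
finger_gap: 0.298
```

>>> send_rows([
  {"gripper": 0, "travel": [0, 0, 1], "rotation": [0, 0, 0]},
  {"gripper": 0, "travel": [0, 0, 1], "rotation": [0, 0, 0]},
  {"gripper": 0, "travel": [0, 0, 0], "rotation": [0, 0, 0]},
  {"gripper": 0, "travel": [0, 0, 0], "rotation": [0, 0, 0]},
])

```text
t: 8.77
tcp_pos: [0.4713, -0.1964, 0.1335]
tool_rot: [0.102, 0.995, 0.0, -0.0]
force: [0.2, 0.5, -0.9]
finger_gap: 0.294
```

>>> send_rows([
  {"gripper": 0, "travel": [0, 0, 1], "rotation": [0, 0, 0]},
  {"gripper": 0, "travel": [0, 0, 1], "rotation": [0, 0, 0]},
  {"gripper": 0, "travel": [0, 0, 1], "rotation": [0, 0, 0]},
  {"gripper": 0, "travel": [0, 0, 0], "rotation": [0, 0, 0]},
  {"gripper": 0, "travel": [0, 0, 0], "rotation": [0, 0, 0]},
])

```text
t: 9.18
tcp_pos: [0.4713, -0.1964, 0.1304]
tool_rot: [0.102, 0.995, 0.0, -0.0]
force: [-0.4, -0.1, -2.0]
finger_gap: 0.295
```

>>> send_rows([
  {"gripper": 0, "travel": [0, 0, 1], "rotation": [0, 0, 0]},
  {"gripper": 0, "travel": [0, 0, 0.5], "rotation": [0, 0, 0]},
  {"gripper": 0, "travel": [0, 0, 0], "rotation": [0, 0, 0]},
  {"gripper": 0, "travel": [0, 0, 0], "rotation": [0, 0, 0]},
])

```text
t: 9.52
tcp_pos: [0.4713, -0.1964, 0.129]
tool_rot: [0.102, 0.995, -0.0, -0.0]
force: [-0.1, 0.2, -1.5]
finger_gap: 0.295
```

>>> send_rows([
  {"gripper": 0, "travel": [0, 0, 1], "rotation": [0, 0, 0]},
  {"gripper": 0, "travel": [0, 0, 0.5], "rotation": [0, 0, 0]},
  {"gripper": 0, "travel": [0, 0, 0], "rotation": [0, 0, 0]},
  {"gripper": 0, "travel": [0, 0, 0], "rotation": [0, 0, 0]},
])

```text
t: 9.85
tcp_pos: [0.4713, -0.1964, 0.1275]
tool_rot: [0.102, 0.995, 0.0, -0.0]
force: [0.8, 0.3, -1.4]
finger_gap: 0.296
```

>>> send_rows([
  {"gripper": 0, "travel": [0, 0, 0.5], "rotation": [0, 0, 0]},
  {"gripper": 0, "travel": [0, 0, 0.5], "rotation": [0, 0, 0]},
  {"gripper": 0, "travel": [0, 0, 0], "rotation": [0, 0, 0]},
  {"gripper": 0, "travel": [0, 0, 0], "rotation": [0, 0, 0]},
])

```text
t: 10.18
tcp_pos: [0.4715, -0.1965, 0.1274]
tool_rot: [0.102, 0.995, -0.0, 0.0]
force: [-1.3, 0.1, 6.2]
finger_gap: 0.292
```

>>> send_rows([
  {"gripper": 0, "travel": [0, 0, -1.4], "rotation": [0, 0, 0]},
  {"gripper": 0, "travel": [0, 0, -1.4], "rotation": [0, 0, 0]},
  {"gripper": 0, "travel": [0, 0, 0], "rotation": [0, 0, 0]},
  {"gripper": 0, "travel": [-3, 0, 0], "rotation": [0, 0, 0]},
  {"gripper": 0, "travel": [-3, 0, 0], "rotation": [0, 0, 0]},
  {"gripper": 0, "travel": [-2, 0, 0], "rotation": [0, 0, 0]},
  {"gripper": 0, "travel": [-2, 0, 0], "rotation": [0, 0, 0]},
  {"gripper": 0, "travel": [0, 0, 0], "rotation": [0, 0, 0]},
  {"gripper": 0, "travel": [0, 0, 0], "rotation": [0, 0, 0]},
])

```text
t: 10.93
tcp_pos: [0.4813, -0.1984, 0.1292]
tool_rot: [0.102, 0.995, 0.0, -0.0]
force: [0.7, 0.0, -1.5]
finger_gap: 0.3
```

>>> send_rows([
  {"gripper": 0, "travel": [-2, 0, 0], "rotation": [0, 0, 0]},
  {"gripper": 0, "travel": [-2, 0, 0], "rotation": [0, 0, 0]},
  {"gripper": 0, "travel": [-2, 0, 0], "rotation": [0, 0, 0]},
  {"gripper": 0, "travel": [-2, 0, 0], "rotation": [0, 0, 0]},
  {"gripper": 0, "travel": [0, 0, 0], "rotation": [0, 0, 0]},
  {"gripper": 0, "travel": [0, 0, 0], "rotation": [0, 0, 0]},
])

```text
t: 11.43
tcp_pos: [0.4891, -0.2001, 0.1293]
tool_rot: [0.102, 0.995, -0.0, 0.0]
force: [-0.8, -0.1, -2.4]
finger_gap: 0.294
```

>>> send_rows([
  {"gripper": 0, "travel": [-3, 0, 0], "rotation": [0, 0, 0]},
  {"gripper": 0, "travel": [-3, 0, 0], "rotation": [0, 0, 0]},
  {"gripper": 0, "travel": [-3, 0, 0], "rotation": [0, 0, 0]},
  {"gripper": 0, "travel": [-3, 0, 0], "rotation": [0, 0, 0]},
  {"gripper": 0, "travel": [-3, 0, 0], "rotation": [0, 0, 0]},
  {"gripper": 0, "travel": [0, 0, 0], "rotation": [0, 0, 0]},
  {"gripper": 0, "travel": [0, 0, 0], "rotation": [0, 0, 0]},
])

```text
t: 12.02
tcp_pos: [0.5039, -0.2031, 0.1293]
tool_rot: [0.102, 0.995, -0.0, 0.0]
force: [-0.5, 0.1, -2.5]
finger_gap: 0.298
```

>>> send_rows([
  {"gripper": 0, "travel": [-3, 0, 0], "rotation": [0, 0, 0]},
  {"gripper": 0, "travel": [-3, 0, 0], "rotation": [0, 0, 0]},
  {"gripper": 0, "travel": [-3, 0, 0], "rotation": [0, 0, 0]},
  {"gripper": 0, "travel": [-3, 0, 0], "rotation": [0, 0, 0]},
  {"gripper": 0, "travel": [-3, 0, 0], "rotation": [0, 0, 0]},
  {"gripper": 0, "travel": [0, 0, 0], "rotation": [0, 0, 0]},
  {"gripper": 0, "travel": [0, 0, 0], "rotation": [0, 0, 0]},
])

```text
t: 12.6
tcp_pos: [0.5185, -0.2062, 0.1293]
tool_rot: [0.102, 0.995, -0.0, -0.0]
force: [0.7, -0.1, -1.8]
finger_gap: 0.296
```

>>> send_rows([
  {"gripper": 0, "travel": [-2, 0, 0], "rotation": [0, 0, 0]},
  {"gripper": 0, "travel": [-2, 0, 0], "rotation": [0, 0, 0]},
  {"gripper": 0, "travel": [-2, 0, 0], "rotation": [0, 0, 0]},
  {"gripper": 0, "travel": [-1, 0, 0], "rotation": [0, 0, 0]},
  {"gripper": 0, "travel": [-1, 0, 0], "rotation": [0, 0, 0]},
  {"gripper": 0, "travel": [0, 0, 0], "rotation": [0, 0, 0]},
  {"gripper": 0, "travel": [0, 0, 0], "rotation": [0, 0, 0]},
])

```text
t: 13.18
tcp_pos: [0.5262, -0.2078, 0.1293]
tool_rot: [0.102, 0.995, 0.0, -0.0]
force: [0.3, 0.0, -1.5]
finger_gap: 0.292
```

>>> send_rows([
  {"gripper": 0, "travel": [-1, 0, 0], "rotation": [0, 0, 0]},
  {"gripper": 0, "travel": [-1, 0, 0], "rotation": [0, 0, 0]},
  {"gripper": 0, "travel": [0, 0, 0], "rotation": [0, 0, 0]},
  {"gripper": 0, "travel": [0, 0, 0], "rotation": [0, 0, 0]},
])

```text
t: 13.52
tcp_pos: [0.5282, -0.2082, 0.1293]
tool_rot: [0.102, 0.995, -0.0, 0.0]
force: [0.1, -0.3, -1.5]
finger_gap: 0.294
```

>>> send_rows([
  {"gripper": 0, "travel": [-0.7, 0, 0], "rotation": [0, 0, 0]},
  {"gripper": 0, "travel": [-0.7, 0, 0], "rotation": [0, 0, 0]},
  {"gripper": 0, "travel": [0, 0, 0], "rotation": [0, 0, 0]},
  {"gripper": 0, "travel": [0, 0, 0], "rotation": [0, 0, 0]},
])

```text
t: 13.85
tcp_pos: [0.5296, -0.2085, 0.1293]
tool_rot: [0.102, 0.995, -0.0, 0.0]
force: [-0.6, -0.0, -1.4]
finger_gap: 0.291
```

>>> send_rows([
  {"gripper": 0, "travel": [-0.5, 0, 0], "rotation": [0, 0, 0]},
  {"gripper": 0, "travel": [-0.5, 0, 0], "rotation": [0, 0, 0]},
  {"gripper": 0, "travel": [0, 0, 0], "rotation": [0, 0, 0]},
  {"gripper": 0, "travel": [0, 0, 0], "rotation": [0, 0, 0]},
])

```text
t: 14.18
tcp_pos: [0.5305, -0.2087, 0.1293]
tool_rot: [0.102, 0.995, -0.0, 0.0]
force: [-0.8, 0.5, -1.9]
finger_gap: 0.293
```

>>> send_rows([
  {"gripper": 0, "travel": [-0.5, 0, 0], "rotation": [0, 0, 0]},
  {"gripper": 0, "travel": [-0.3, 0, 0], "rotation": [0, 0, 0]},
  {"gripper": 0, "travel": [0, 0, 0], "rotation": [0, 0, 0]},
  {"gripper": 0, "travel": [0, 0, 0], "rotation": [0, 0, 0]},
])

```text
t: 14.52
tcp_pos: [0.531, -0.2087, 0.1292]
tool_rot: [0.102, 0.995, 0.0, -0.0]
force: [-0.2, -0.7, -2.5]
finger_gap: 0.294
```

>>> send_rows([
  {"gripper": 0, "travel": [-0.5, 0, 0], "rotation": [0, 0, 0]},
  {"gripper": 0, "travel": [-0.3, 0, 0], "rotation": [0, 0, 0]},
  {"gripper": 0, "travel": [0, 0, 0], "rotation": [0, 0, 0]},
  {"gripper": 0, "travel": [0, 0, 0], "rotation": [0, 0, 0]},
])

```text
t: 14.85
tcp_pos: [0.5314, -0.2088, 0.1292]
tool_rot: [0.102, 0.995, 0.0, -0.001]
force: [-2.6, 0.4, -0.9]
finger_gap: 0.295
```

>>> send_rows([
  {"gripper": 0, "travel": [1.5, 0, 0], "rotation": [0, 0, 0]},
  {"gripper": 0, "travel": [0, 0, 0], "rotation": [0, 0, 0]},
  {"gripper": 0, "travel": [0, 0, -0.7], "rotation": [0, 0, 0]},
  {"gripper": 0, "travel": [0, 0, -0.7], "rotation": [0, 0, 0]},
  {"gripper": 0, "travel": [0, 0, 0], "rotation": [0, 0, 0]},
  {"gripper": 0, "travel": [0, 0, 0], "rotation": [0, 0, 0]},
])

```text
t: 15.35
tcp_pos: [0.5308, -0.2088, 0.1308]
tool_rot: [0.102, 0.995, -0.0, 0.0]
force: [-0.2, 0.1, -2.0]
finger_gap: 0.295
```

>>> send_rows([
  {"gripper": 0, "travel": [0, 0, -0.5], "rotation": [0, 0, 0]},
  {"gripper": 0, "travel": [0, 0, -0.5], "rotation": [0, 0, 0]},
  {"gripper": 0, "travel": [0, 0, 0], "rotation": [0, 0, 0]},
  {"gripper": 0, "travel": [0, 0, 0], "rotation": [0, 0, 0]},
])

```text
t: 15.68
tcp_pos: [0.5307, -0.2088, 0.1317]
tool_rot: [0.102, 0.995, -0.0, 0.0]
force: [0.8, 0.1, -3.0]
finger_gap: 0.295
```

>>> send_rows([
  {"gripper": 0, "travel": [0, 0, -0.5], "rotation": [0, 0, 0]},
  {"gripper": 0, "travel": [0, 0, -0.5], "rotation": [0, 0, 0]},
  {"gripper": 0, "travel": [0, 0, 0], "rotation": [0, 0, 0]},
  {"gripper": 0, "travel": [0, 0, 0], "rotation": [0, 0, 0]},
])

```text
t: 16.02
tcp_pos: [0.5306, -0.2088, 0.1324]
tool_rot: [0.102, 0.995, 0.0, 0.0]
force: [-0.4, -0.4, -7.1]
finger_gap: 0.295
```

>>> send_rows([
  {"gripper": 0, "travel": [0, 0, -0.5], "rotation": [0, 0, 0]},
  {"gripper": 0, "travel": [0, 0, -0.5], "rotation": [0, 0, 0]},
  {"gripper": 0, "travel": [0, 0, 0], "rotation": [0, 0, 0]},
  {"gripper": 0, "travel": [0, 0, 0], "rotation": [0, 0, 0]},
])

```text
t: 16.35
tcp_pos: [0.5306, -0.2087, 0.1332]
tool_rot: [0.102, 0.995, 0.0, -0.0]
force: [1.0, -1.0, -10.7]
finger_gap: 0.296
```

```bash
python3 - <<'E'
from h import *
# camera calls let 0.05 s pass each: average the force
F=[]
for i in range(6):
    manip.snapshot('side');s=manip.sense();F.append(s['force'])
print(np.round(F,1)[:,2],np.mean(F,0).round(2),s['tcp_pos'])
E
```

```text
[-10.8 -12.6 -11.4 -11.5 -12.7 -12.2] [  1.5   -1.15 -11.87] [ 0.53053401 -0.20872772  0.13347603]
```

>>> send_rows([
  {"gripper": 0, "travel": [0, 0, -0.5], "rotation": [0, 0, 0]},
  {"gripper": 0, "travel": [0, 0, 0], "rotation": [0, 0, 0]},
  {"gripper": 0, "travel": [0, 0, 0], "rotation": [0, 0, 0]},
  {"gripper": 0, "travel": [0, 0, 0], "rotation": [0, 0, 0]},
])

```text
t: 16.98
tcp_pos: [0.5305, -0.2087, 0.134]
tool_rot: [0.102, 0.995, 0.0, -0.0]
force: [1.7, -1.5, -14.8]
finger_gap: 0.296
```

```bash
python3 - <<'E'
from h import *
F=[]
for i in range(6):
    manip.snapshot('side');s=manip.sense();F.append(s['force'])
print(np.round(F,1)[:,2],np.mean(F,0).round(2),s['tcp_pos'],s['t'])
E
```

```text
[-14.7 -13.8 -14.6 -15.2 -15.1 -14.1] [  2.25  -2.06 -14.58] [ 0.53048791 -0.20867877  0.13407949] 17.2833
```

>>> send_rows([
  {"gripper": 0, "travel": [0, 0, 0.1], "rotation": [0, 0, 0]},
  {"gripper": 0, "travel": [0, 0, 0], "rotation": [0, 0, 0]},
  {"gripper": 0, "travel": [0, 0, 0], "rotation": [0, 0, 0]},
  {"gripper": 0, "travel": [0, 0, 0], "rotation": [0, 0, 0]},
  {"gripper": 0, "travel": [0, 0, 0], "rotation": [0, 0, 0]},
  {"gripper": 0, "travel": [0, 0, 0], "rotation": [0, 0, 0]},
])

```text
t: 17.78
tcp_pos: [0.5305, -0.2086, 0.1341]
tool_rot: [0.102, 0.995, 0.0, -0.0]
force: [1.5, -2.3, -14.2]
finger_gap: 0.295
```

>>> send_rows([
  {"gripper": 0, "travel": [0, 0, 0], "rotation": [0, 0, 0]},
  {"gripper": 0, "travel": [0, 0, 0], "rotation": [0, 0, 0]},
  {"gripper": 0, "travel": [0, 0, 0], "rotation": [0, 0, 0]},
  {"gripper": 0, "travel": [0, 0, 0], "rotation": [0, 0, 0]},
  {"gripper": 0, "travel": [0, 0, 0], "rotation": [0, 0, 0]},
  {"gripper": 0, "travel": [0, 0, 0], "rotation": [0, 0, 0]},
])

```text
t: 18.28
tcp_pos: [0.5305, -0.2087, 0.1341]
tool_rot: [0.102, 0.995, 0.0, -0.0]
force: [1.8, -1.4, -15.1]
finger_gap: 0.297
```

>>> send_rows([
  {"gripper": 0, "travel": [0, 0, 0], "rotation": [0, 0, 0]},
  {"gripper": 0, "travel": [0, 0, 0], "rotation": [0, 0, 0]},
  {"gripper": 0, "travel": [0, 0, 0], "rotation": [0, 0, 0]},
])

```text
t: 18.53
tcp_pos: [0.5305, -0.2087, 0.1341]
tool_rot: [0.102, 0.995, 0.0, -0.0]
force: [1.6, -1.5, -14.3]
finger_gap: 0.296
```

>>> send_rows([
  {"gripper": 0, "travel": [0, 0, 0.6], "rotation": [0, 0, 0]},
  {"gripper": 0, "travel": [0, 0, 0.6], "rotation": [0, 0, 0]},
  {"gripper": 0, "travel": [0, 0, 0.6], "rotation": [0, 0, 0]},
  {"gripper": 0, "travel": [0, 0, 0.6], "rotation": [0, 0, 0]},
  {"gripper": 0, "travel": [0, 0, 0.6], "rotation": [0, 0, 0]},
  {"gripper": 0, "travel": [0, 0, 0.7], "rotation": [0, 0, 0]},
  {"gripper": 0, "travel": [0, 0, 0.7], "rotation": [0, 0, 0]},
  {"gripper": 0, "travel": [0, 0, 0.7], "rotation": [0, 0, 0]},
  {"gripper": 0, "travel": [0, 0, 0.7], "rotation": [0, 0, 0]},
  {"gripper": 0, "travel": [0, 0, 0], "rotation": [0, 0, 0]},
  {"gripper": 0, "travel": [0, 0, 0], "rotation": [0, 0, 0]},
  {"gripper": 0, "travel": [0, 0, 0], "rotation": [0, 0, 0]},
])

```text
t: 19.53
tcp_pos: [0.5308, -0.2088, 0.1285]
tool_rot: [0.102, 0.995, -0.0, 0.0]
force: [-0.4, -0.3, -2.7]
finger_gap: 0.297
```

>>> send_rows([
  {"gripper": 0, "travel": [0, 0, 0.5], "rotation": [0, 0, 0]},
  {"gripper": 0, "travel": [0, 0, 0.4], "rotation": [0, 0, 0]},
  {"gripper": 0, "travel": [0, 0, 0], "rotation": [0, 0, 0]},
  {"gripper": 0, "travel": [0, 0, 0], "rotation": [0, 0, 0]},
])

```text
t: 19.87
tcp_pos: [0.5307, -0.2088, 0.1274]
tool_rot: [0.102, 0.995, -0.0, 0.0]
force: [-0.5, -0.2, -1.1]
finger_gap: 0.293
```

>>> send_rows([
  {"gripper": 0, "travel": [0, 0, 0.4], "rotation": [0, 0, 0]},
  {"gripper": 0, "travel": [0, 0, 0], "rotation": [0, 0, 0]},
  {"gripper": 0, "travel": [0, 0, 0], "rotation": [0, 0, 0]},
], newtons=20)

```text
t: 20.12
tcp_pos: [0.5308, -0.2088, 0.1274]
tool_rot: [0.102, 0.995, -0.0, 0.0]
force: [-1.2, 0.1, 2.6]
finger_gap: 0.298
```

>>> send_rows([
  {"gripper": 27, "travel": [0, 0, 0], "rotation": [0, 0, 0]},
  {"gripper": 29, "travel": [0, 0, 0], "rotation": [0, 0, 0]},
  {"gripper": 31, "travel": [0, 0, 0], "rotation": [0, 0, 0]},
  {"gripper": 34, "travel": [0, 0, 0], "rotation": [0, 0, 0]},
  {"gripper": 40, "travel": [0, 0, 0], "rotation": [0, 0, 0]},
  {"gripper": 50, "travel": [0, 0, 0], "rotation": [0, 0, 0]},
  {"gripper": 60, "travel": [0, 0, 0], "rotation": [0, 0, 0]},
  {"gripper": 60, "travel": [0, 0, 0], "rotation": [0, 0, 0]},
  {"gripper": 60, "travel": [0, 0, 0], "rotation": [0, 0, 0]},
  {"gripper": 60, "travel": [0, 0, 0], "rotation": [0, 0, 0]},
])

```text
t: 20.95
tcp_pos: [0.5306, -0.2087, 0.127]
tool_rot: [0.102, 0.995, -0.0, 0.0]
force: [0.1, 0.0, 0.2]
finger_gap: 0.701
```

```bash
python3 - <<'E'
from h import *
s=manip.sense();print(s['tcp_pos'],s['force'],s['finger_gap'],s['t'])
im=snap('wrist','w4');b=snap('side','b4')
w=cv2.resize(im,(450,338),interpolation=cv2.INTER_CUBIC)
d=cv2.resize(b[180:300,225:345],(338,338),interpolation=cv2.INTER_CUBIC)
cv2.imwrite('pics/m4.png',np.hstack([w,d]))
E
```

```text
[ 0.53058978 -0.20872183  0.12701687] [0.09630813 0.00883402 0.23411761] 0.7012875160317787 20.95
```

View pics/m4.png

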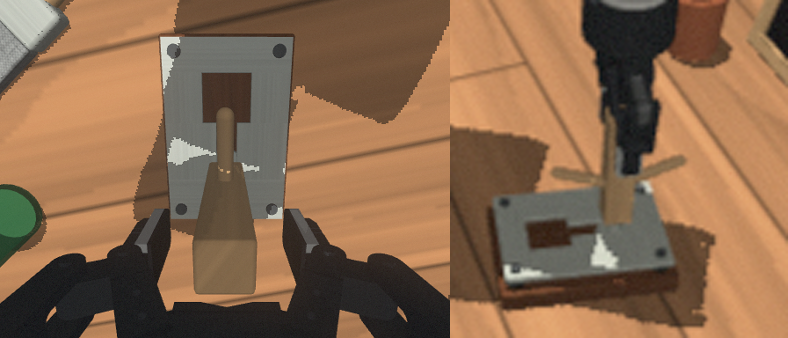

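The jaws are clear on both sides of the post, which stands upright at the slot end. I'll retreat straight up.

>>> send_rows([
  {"gripper": 60, "travel": [0, 0, -5], "rotation": [0, 0, 0]},
  {"gripper": 60, "travel": [0, 0, -10], "rotation": [0, 0, 0]},
  {"gripper": 60, "travel": [0, 0, -15], "rotation": [0, 0, 0]},
  {"gripper": 60, "travel": [0, 0, -15], "rotation": [0, 0, 0]},
  {"gripper": 60, "travel": [0, 0, -15], "rotation": [0, 0, 0]},
  {"gripper": 60, "travel": [0, 0, -15], "rotation": [0, 0, 0]},
  {"gripper": 60, "travel": [0, 0, -15], "rotation": [0, 0, 0]},
  {"gripper": 60, "travel": [0, 0, -15], "rotation": [0, 0, 0]},
  {"gripper": 60, "travel": [0, 0, -10], "rotation": [0, 0, 0]},
  {"gripper": 60, "travel": [0, 0, 0], "rotation": [0, 0, 0]},
  {"gripper": 60, "travel": [0, 0, 0], "rotation": [0, 0, 0]},
])

```text
t: 21.97
tcp_pos: [0.5308, -0.2088, 0.2428]
tool_rot: [0.102, 0.995, -0.0, 0.001]
force: [-0.2, 0.2, 0.0]
finger_gap: 0.701
```

```bash
python3 - <<'E'
from h import *
import pickle
c=manip.calibration('wrist');pickle.dump(c,open('w5.pkl','wb'))
im=snap('wrist','w5');b=snap('side','b5')
w=cv2.resize(im[100:330,150:380],(400,400),interpolation=cv2.INTER_CUBIC)
d=cv2.resize(b[190:290,225:325],(400,400),interpolation=cv2.INTER_CUBIC)
cv2.imwrite('pics/m5.png',np.hstack([w,d]))
P=lambda n,p,c=None:proj(n,p,c)
o=np.array([501.25,-202.31]);X=np.array([np.cos(np.radians(-11.75)),np.sin(np.radians(-11.75))])
e=(o+30*X)/1000
for z in(.042,.17):print(z,(P('wrist',[*e,z],c)-[150,100])*400/230,(P('side',[*e,z])-[225,190])*4+[400,0])
E
```

```text
0.042 [187.95729643 109.77863973] [628.78151828 270.43032501]
0.17 [188.3776667  174.86706835] [639.78654085 120.00359797]
```

View pics/m5.png

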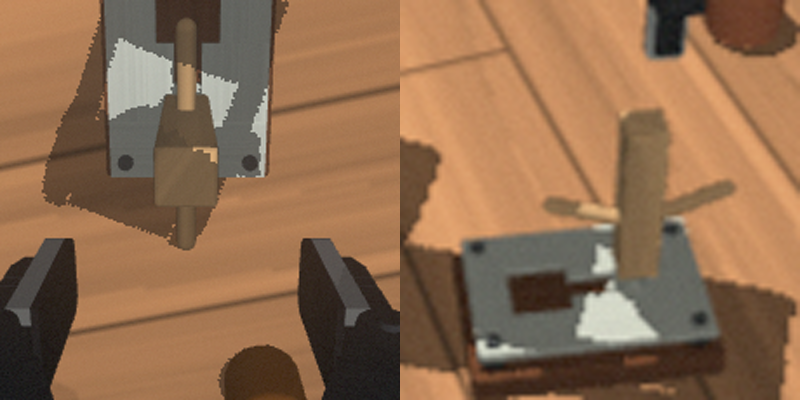

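Both views show the post upright at the slot end. Its top reads (186,176) against a predicted (188,175) in the wrist view, and (643,116) against (640,120) in the side view.

```bash
python3 -c "
from station import manip
print(manip.sign_off())"
```

```text
the job is handed in; nothing more can be done
None
```

The mug post is standing upright at the closed end of the slot, and it held the upward pull. I lowered its foot through the mouth until it lightly touched the block (about 6 N). I then raised it a little and slid it about 60 mm along the slot until the neck touched the end, with under 3 N sideways.

- **Pull test:** the pull was about 12.5 N on top of the post's own roughly 1.9 N, held for about 1.5 s. The highest raw reading I saw was 15.2 N. I then eased off, set the post down, let go and backed away straight up.
- **Position:** I left the post about 0.5 mm short of the end contact. The last wrist and side pictures put its top within 1–2 mm of where it should be.
- **Pottery:** I touched no pottery as far as I know. I did not take a full-scene picture at the end to check it.
- **Small disagreements:** the wrist picture put the plate's top at about 34–36 mm, where at least 36 mm was stated. During the pull the force sensor also showed about 2 N sideways in x and in y.

The job was handed in at about 22 s of the allowed 64 s.

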